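# Index the press's depth-stop turret and lock it

### The job

Set the bench press for the longest stop: with a fingertip, flick the edge of the six-armed stop turret round counter-clockwise (seen from above), click by click, until the tallest stop screw stands right under the stop rod and rests in its click, without going past it. Then push the slide bolt, which has an upright tab, fully home between two of the turret's arms to lock it. Touch the press with the fingers only, pick nothing up, and leave the loose fittings and tools where they stand.

Things in the scene. Friction and masses are not known exactly. Their poses are not given: they have to be found in the camera images.
- press: Fixed bench press on a steel plate 12 mm thick. Origin: on the table right under the turret's vertical axis; z up. In its frame the plate covers x -95 to 140, y -140 to 260 mm. The stop rod is on the turret's +x side, the slide bolt on its -y side, the press column on its +y side; the -x side is free for a finger. Under the turret is a green drum, radius 42 mm, top 31 mm above the table.
- press_head (a point): Centre of the press head, the green block on the column, 140 (x) by 60 (y) by 60 mm, over the ram; the point is 250 mm above the table, at press x 75, y 160 mm. The column (36 mm across) stands at press x 100, y 130 mm, the ram at x 25, y 185 mm.
- turret (a joint): Angle (rad) of the steel stop turret about its vertical axis, growing counter-clockwise seen from above; 0 = tallest screw right under the stop rod. Spring detents every 1.047 rad (60 degrees). Starts 2, 3 or 4 clicks short, near -2.09, -3.14 or -4.19, and settles into its click as the run begins. 1 to 3 N at an arm's end turns it; past half-way it springs on to the next click, before that it springs back.
- turret_centre (a point): On the turret's axis, at the top of its arms (47 mm above the table). The turret is a star: hub radius 30 mm and six flat radial arms, 10 mm wide, ending at radius 55 mm, from 31 to 47 mm above the table. At rest in a click the arms stand at 0, 60, 120, 180, 240 and 300 degrees from the press's +x axis. Each carries a stop screw 22 mm from the axis.
- tall_screw (a point): Top of the tallest stop screw, 81 mm above the table, 9 mm across; it turns with the turret. It stands 34 mm above the hub, the other five only 8 to 20 mm.
- rod_tip (a point): Lower end of the fixed upright stop rod (9 mm across), 88 mm above the table and 22 mm from the turret's axis on the press's +x side. A green stop arm 14 mm wide, 102 to 128 mm above the table, runs from it straight to the column. Below, a green plunger housing 28 mm wide, 31 mm high, reaches to press x 60 mm.
- slide_bolt (a joint): Travel (m) of the steel slide bolt towards the turret's axis (the press's +y direction): starts withdrawn at 0 to 0.004, is fully home at its stop at 0.025. Stays where it is left; about 2 N moves it slowly.
- bolt_tab (a point): Centre of the outer (press -y) face of the bolt's upright tab, which a finger pushes along press +y. The tab is 32 mm wide (x), 8 mm thick and stands from 35 to 71 mm above the table; the point is 52 mm up. At bolt travel 0 it lies 122 mm from the turret's axis, on the press's -y side.
- fitting_a: loose standing turned hose fitting, about 25 mm across and 36 mm tall, brass, on the base plate beside the turret, at its +y side; a bystander, origin under its centre
- fitting_b: loose standing turned hose fitting, about 28 mm across and 32 mm tall, steel, on the press's anvil under the ram; a bystander, origin under its centre
- fitting_c: loose standing turned hose fitting, about 28 mm across and 40 mm tall, dark steel, on the base plate's +x, -y corner; a bystander, origin under its centre
- fitting_d: loose standing turned hose fitting, about 30 mm across and 38 mm tall, brass, on the table to the left of the press; a bystander, origin under its centre
- wrench: loose steel wrench lying on the table to the right; a bystander
- screwdriver: loose red-handled screwdriver lying on the table to the left; a bystander
- grease_jar: loose white jar, 60 mm across and 60 mm tall, on the table to the right; a bystander
- parts_cup: loose steel cup, 70 mm across and 50 mm tall, on the table to the right; a bystander

How it is judged:
On the way, in this order (a step that is already met when the one before it is completed fails the run):
1. the tallest stop screw rests in its click under the stop rod, the bolt still withdrawn (value of joint turret between -0.15 and 0.15 rad and velocity of joint turret below 0.3 rad/s and value of joint slide_bolt below 0.012 m), for 0.2 s.
2. the slide bolt is pushed home (value of joint turret between -0.15 and 0.15 rad and value of joint slide_bolt above 0.022 m), for 0.2 s.
At the end, for the whole second after the job is handed in: The turret rests within 0.15 rad of the click with the tallest screw under the rod, and the slide bolt is within 3 mm of its inner stop (joint above 0.022) (all of step 2 and velocity of joint turret between -0.1 and 0.1 rad/s); the robot touches nothing.
It fails at once if the turret was turned past the tallest screw by more than half a click (value of joint turret above 0.55 rad).
It fails at once if the turret was turned the wrong way round (value of joint turret below -4.85 rad).
It fails at once if the slide bolt was pushed in before the tallest screw stood under the rod (value of joint slide_bolt above 0.012 m and not (value of joint turret between -0.3 and 0.3 rad)).
It fails at once if the arm or the gripper's body, not the fingers, pressed on the press (contact force between press and the arm above 8 N).
It fails at once if a loose fitting or tool was lifted, knocked over or moved more than 20 mm (distance of any of fitting_a, fitting_b, fitting_c, fitting_d, wrench, screwdriver, grease_jar, parts_cup from where it was at the start of the episode above 0.02 m or angle between any of fitting_a, fitting_b, fitting_c, fitting_d's own z axis and vertical above 0.5 rad).
It also fails if it takes over 67 s, if anything falls off the work surface, if the arm or the gripper's body presses on something with over 40 N, if the wrist force passes 120 N, or if a joint passes its speed limit or range.

### The arm

A 7-joint arm with a two-finger parallel gripper is mounted at the origin on the work surface. World frame = base frame: x ahead of the robot, y to its left, z up, the work surface at z = 0. Lengths are in m, angles in rad, forces in N, time in s.
With the tool pointing down it reaches from about 0.4 to 0.875 m from the base axis. Payload 19.3 kg.
Tool frame: the origin (TCP) lies at the very end of the fingers, on their centre line; the grasp point (between the pads) lies 19 mm behind it; z points along the fingers, y is the direction in which the jaws open and shut (so a half turn about z gives the same grasp; the last joint's range is limited). The gripper opens to 85 mm and grips with 20 to 120 N. Pads are 22 mm wide; open, the fingers measure 114 mm over their backs; the gripper's body (76 mm by 85 mm) begins 54 mm behind the grasp point. The pads swing forward as they close: fully open they stand 13 mm farther back than shut.
Start: joints at [1.138, 0.521, -0.036, 1.599, 0.021, 1.021, -0.113], TCP at [0.222, -0.584, 0.231] pointing down, gripper open.
Joint ranges: [-2.91, 2.91], [-0.3, 2.13], [-1.5, 1.42], [0.17, 2.43], [-1.26, 4.41], [0.16, 1.93], [-2.52, 2.52]. Speed limits (rad/s): [1.89, 1.89, 2.39, 2.39, 3.01, 3.01, 3.01].

### API

Orientations are given as [roll, pitch, yaw] about the fixed x, y, z axes, in that order (R = Rz(yaw) Ry(pitch) Rx(roll)).
In Python, from workcell import bot gives the robot as it stands.
- The arm moves only by the tool carry_out, never from a script. Its argument "targets" is a list of rows, each a list of 7 numbers: the shift along the tool's x, y, z in mm, then the turn, a rotation vector about the tool's x, y, z in units of 6 degrees (1.0 is 6 degrees), then the closure in counts, from 0 (fully open) to 255 (shut). A call has 1 to 5 rows; each row shifts and turns the commanded pose from where the row before left it, along the tool's axes as they then stand; what a row does not reach is not made up. A row lasts 1/12 s, in which the tool goes at most 41.7 mm and 7.16 degrees, less where a joint would pass 70% of its speed; a pose out of reach is approached as far as the arm can. A call is refused whole if a number of a shift passes 41.7 or a number of a turn 1, either way. A call with a gripper value outside its range is refused whole. The fingers move at their own pace and stop on an object; "force" is the grip in N (left out, the last holds). Time passes only in rows, so rows that do not move let the fingers close. It gives the time, the measured TCP pose, the force and the opening at its end, in the units of the state.
- bot.observe(): the state, without advancing time (a new reading comes with each control period).
- bot.grab_frame(name): name is "scene" or "top" or "wrist"; returns a dict with "color" (384x512x3 uint8, red, green, blue), "z_map" (384x512 float32, m along the optical axis (not along the pixel's ray), 0 where there is no reading), "K" (3x3 intrinsics, pixels), "cam_to_world" (4x4, takes a point from camera to world coordinates); the wrist camera has in their place "T_tool_cam" (4x4, takes a point from camera to tool coordinates, whose origin is the TCP and whose axes are the flange's). Camera axes: x right, y down, z forward; pixel columns grow to the right and rows downward; lengths in m; the calibration is good to about 2 mm. A picture is of the moment at which its call begins: read the wrist's pose just before it.
- bot.job_done(): hands the job in, once; it reports no verdict.
The state is a dict: "clock": time; "qpos": joint angles; "qd": joint speeds; "joint_efforts": joint torques, N m; "position": TCP position; "tool_rot": TCP orientation; "force": force on the tool from outside, world axes, zero at the start; "moment": the same for the moment, N m; "grip_width": finger opening in m.
Only numpy, scipy, OpenCV 4.12 (cv2) and the standard library are available. Lean on these libraries where they do the work, as an engineer would, in place of code of your own. Each camera call takes 0.05 s, during which the arm holds its last target. There are 200 camera calls.

## Working session

There is one attempt and no reset: what is moved stays moved. The work goes in short steps, Python scripts to look and compute and a tool call to move; the robot and the scene stay as the last step left them, time stands still between calls to the robot, and variables do not carry over. Pictures are saved under pics/ and viewed, about 8 in all and at most 12, crops included, and the job is handed in when it is done.

Besides the shell and the picture viewer there is one more tool, called as name([rows], argument=value, ...), one row to a line, values as JSON. carry_out: Moves the arm, as the interface text tells. Its arguments: {"type":"object","properties":{"targets":{"type":"array","items":{"type":"array","items":{"type":"number"}}},"force":{"type":"number"}},"required":["targets"]}

```bash
ls; mkdir -p pics; python3 - <<'E'
from workcell import bot
import cv2,numpy as np
s=bot.observe();print(s['clock'],s['position'],s['tool_rot'],s['grip_width'])
for n in ['scene','top']:
    f=bot.grab_frame(n);np.savez(f'pics/{n}.npz',**f)
    cv2.imwrite(f'pics/{n}.png',f['color'][:,:,::-1]);print(n,f['K'].round(1).tolist(),f['cam_to_world'].round(3).tolist())
E
```

```text
pics
0.0 [ 0.22163688 -0.5840337   0.23072816] [-3.14048638e+00  8.69755617e-05  3.62764065e-01] 0.08520641212004895
scene [[445.8, 0.0, 255.4], [0.0, 445.8, 189.0], [0.0, 0.0, 1.0]] [[-0.863, 0.378, -0.336, 0.945], [0.505, 0.652, -0.565, 0.66], [0.006, -0.657, -0.754, 1.048], [0.0, 0.0, 0.0, 1.0]]
top [[363.6, 0.0, 255.3], [0.0, 363.6, 183.9], [0.0, 0.0, 1.0]] [[-0.024, -0.994, 0.104, 0.45], [-1.0, 0.022, -0.015, 0.019], [0.013, -0.104, -0.995, 1.281], [0.0, 0.0, 0.0, 1.0]]
```

View pics/top.png

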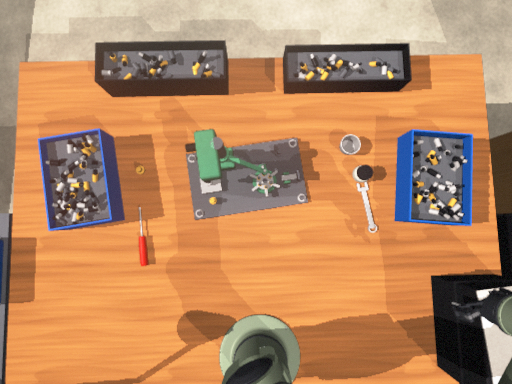

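View pics/scene.png

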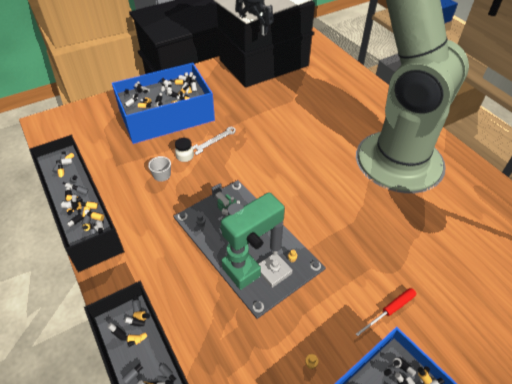

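The top view shows the turret near (264,181), the bolt to its right near (290,177) and the press head near (207,155). Press +x points up in the image (away from the robot) and +y points left. Next I measure the pose and take a zoomed crop.

```bash
cat > h.py <<'E'
import numpy as np,cv2
def cast(K,T,uv,z):
    uv=np.atleast_2d(uv).astype(float)
    d=np.c_[(uv-K[[0,1],[2,2]])/K[0,0],np.ones(len(uv))]@T[:3,:3].T
    o=T[:3,3];return o+d*((z-o[2])/d[:,2])[:,None]
def cloud(f,T):
    z=f['z_map'];v,u=np.mgrid[:z.shape[0],:z.shape[1]];K=f['K']
    P=np.stack([(u-K[0,2])/K[0,0]*z,(v-K[1,2])/K[1,1]*z,z],-1)
    return P@T[:3,:3].T+T[:3,3]
E
python3 - <<'E'
from h import *
f=np.load('pics/top.npz');K,T=f['K'],f['cam_to_world']
c=f['color'];P=cloud(f,T)
m=((c.max(2).astype(int)-c.min(2)<30)&(c.max(2)<130)).astype(np.uint8)
m[:, :180]=0;m[:,318:]=0;m[:130]=0;m[225:]=0
m=cv2.morphologyEx(m,cv2.MORPH_OPEN,np.ones((3,3)))
cs,_=cv2.findContours(m,0,2);k=max(cs,key=cv2.contourArea)
W=cast(K,T,cv2.convexHull(k)[:,0],0.012)[:,:2]
r=cv2.minAreaRect((W*1000).astype(np.float32));print(r,cv2.boxPoints(r))
# plate z and tall points
print('plate z',np.median(P[185:205,220:240,2]))
sub=P[165:197,245:285];cc=c[165:197,245:285].astype(int)
hi=(sub[...,2]>.038)&(sub[...,2]<.056)&(cc.max(2)-cc.min(2)<40)
print('arm pts',sub[hi].mean(0),hi.sum())
v,u=np.where((sub[...,2]>.062)); 
for a,b in zip(v,u): print(b+245,a+165,(sub[a,b]*1000).round(),cc[a,b])
cv2.imwrite('pics/crop1.png',cv2.resize(c[125:225,180:315,::-1],None,fx=5.9,fy=5.9,interpolation=2))
E
```

```text
((625.1964721679688, -42.32783508300781), (192.64532470703125, 247.28790283203125), 6.590497016906738) [[ 515.3194    69.44387]
 [ 543.70123 -176.2099 ]
 [ 735.07355 -154.09955]
 [ 706.6917    91.55423]]
plate z 0.013386055440921307
arm pts [ 0.58965512 -0.03764215  0.04832557] 305
245 165 [632.  33. 128.] [ 82 107  82]
246 165 [632.  29. 127.] [ 90 122  92]
247 165 [632.  26. 126.] [ 91 130  97]
248 165 [632.  23. 126.] [ 91 130  99]
249 165 [632.  20. 124.] [ 92 129  98]
250 165 [632.  17. 124.] [ 89 125  94]
251 165 [631.  13. 127.] [ 93 130  96]
252 165 [632.  10. 123.] [ 93 130  96]
253 165 [631.   7. 127.] [ 91 127  96]
254 165 [632.   4. 121.] [ 99 130 101]
255 165 [632.   0. 124.] [107 128 107]
256 165 [632.  -3. 123.] [111 121 110]
246 166 [631.  30. 113.] [83 97 76]
247 166 [629.  26. 122.] [ 83 109  83]
248 166 [628.  23. 130.] [ 88 125  92]
249 166 [628.  20. 131.] [ 93 130  98]
250 166 [629.  17. 123.] [ 85 124  93]
251 166 [629.  13. 123.] [ 92 129  97]
252 166 [629.  10. 119.] [ 90 128  98]
253 166 [628.   7. 127.] [ 91 128  97]
254 166 [628.   4. 129.] [ 92 129  96]
2
[... 3312 characters left out ...]
 -53.  73.] [120 109 108]
272 181 [584. -56.  72.] [132 122 119]
259 182 [581. -12.  81.] [148 140 137]
260 182 [581. -16.  81.] [142 134 133]
270 182 [581. -49.  70.] [120 109 108]
271 182 [582. -53.  63.] [115 106 103]
272 182 [581. -56.  69.] [132 120 108]
247 183 [ 450.   19. 1281.] [110 105 105]
259 183 [577. -12.  87.] [135 126 126]
260 183 [577. -15.  83.] [132 124 125]
261 183 [578. -19.  80.] [167 156 155]
271 183 [578. -53.  69.] [116 100  93]
259 184 [574. -12.  80.] [107  96  97]
260 184 [574. -15.  83.] [114 101  95]
267 186 [ 450.   19. 1281.] [159 137 116]
265 187 [566. -32.  63.] [135 118 105]
279 191 [ 450.   19. 1281.] [123 114 115]
263 194 [ 450.   19. 1281.] [119 111 110]
```

View pics/crop1.png

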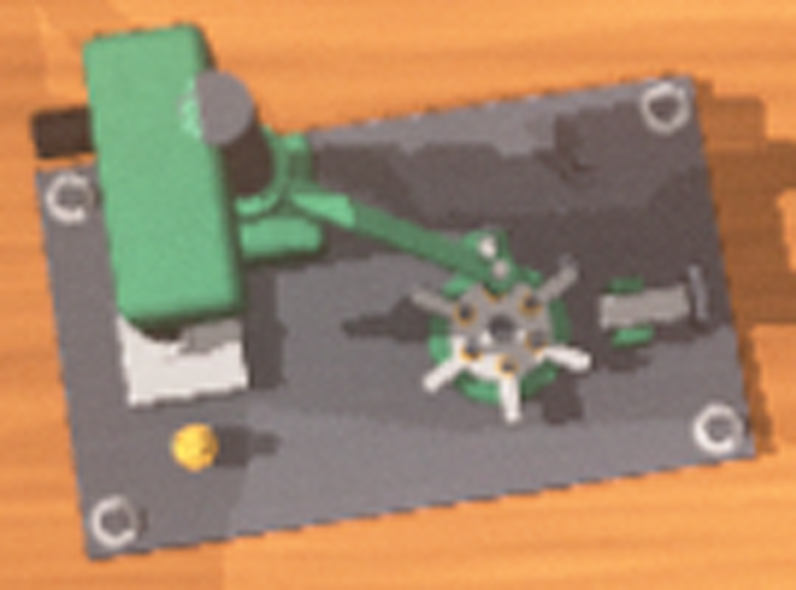

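Crop 1 shows the turret hub at crop (502,325), with visible arms towards −x, ±60° and ±120°. The bolt tab is at crop (698,293) and the brass fitting at (195,447). The depth points suggest the tall screw is at about (0.578,−0.014), on the 120° arm, which would be 4 clicks short. The mask cut off part of the plate, so I'll take the corners from the crop instead and check them with the wrist camera up close.

```bash
python3 - <<'E'
from h import *
f=np.load('pics/top.npz');K,T=f['K'],f['cam_to_world']
px=lambda p:np.array(p)/5.9+[180,125]-.4
cr=px([[752,455],[695,78],[88,558]])
W=cast(K,T,cr,.012)[:,:2];print(W.round(4))
M=np.array([[-.095,-.14],[.14,-.14],[-.095,.26]])
a=(M-M.mean(0))@[1,1j];b=(W-W.mean(0))@[1,1j];k=(np.conj(a)*b).sum();yaw=np.angle(k);s=abs(k)/(abs(a)**2).sum()
R=np.array([[np.cos(yaw),-np.sin(yaw)],[np.sin(yaw),np.cos(yaw)]]);o=W.mean(0)-R@M.mean(0)
print('yaw',np.degrees(yaw),'scale',s,'origin',o, 'res',(W-(M@R.T+o)).round(4).tolist())
h=cast(K,T,px([502,325]),.047)[0];print('hub',h)
tt=cast(K,T,px([698,293]),.071)[0];print('tab in press',R.T@(tt[:2]-o))
print('tall in press',R.T@(np.array([.578,-.014])-o))
E
```

```text
[[ 0.5154 -0.1804]
 [ 0.7437 -0.1546]
 [ 0.4638  0.2128]]
yaw 7.034002055850027 scale 0.9917326035627615 origin [ 0.59003119 -0.03207701] res [[0.0025, 0.0023], [-0.0024, -0.0008], [-0.0001, -0.0015]]
hub [ 0.59219603 -0.03269625  0.047     ]
tab in press [ 0.00147164 -0.11280263]
tall in press [-0.00972696  0.01941428]
```

carry_out([
  [29.6,-26.9,0,0,0,-1,255],
  [32.3,-23.6,0,0,0,-1,255],
  [34.6,-20.1,0,0,0,-1,255],
  [36.5,-16.4,0,0,0,-1,255],
  [38,-12.5,0,0,0,-1,255],
], force=20)

```text
clock: 0.52
position: [0.313, -0.4042, 0.2312]
tool_rot: [-3.141, 0.0, 0.891]
force: [0.3, -0.3, 0.1]
grip_width: 0.0257
```

carry_out([
  [39,-8.5,0,0,0,-1,255],
  [39.8,-4.3,0,0,0,-1,255],
  [40,0,0,0,0,-1,255],
  [39.8,4,0,0,0,-1,255],
  [39.1,8.2,0,0,0,-1,255],
])

```text
clock: 0.93
position: [0.4038, -0.2262, 0.2314]
tool_rot: [-3.142, 0.0, 1.415]
force: [1.6, -0.3, -0.4]
grip_width: -0.0002
```

carry_out([
  [38,12,0,0,0,-1,255],
  [36.6,16.1,0,0,0,-1,255],
  [30,20,0,0,0,-0.7,255],
  [0,0,0,0,0,0,255],
])

```text
clock: 1.27
position: [0.4609, -0.1197, 0.2316]
tool_rot: [3.139, -0.002, 1.705]
force: [-0.5, 0.4, -0.3]
grip_width: -0.0003
```

```bash
cat >> h.py <<'E'
from scipy.spatial.transform import Rotation as Rn
def wrist(bot,name):
    s=bot.observe();f=bot.grab_frame('wrist')
    T=np.eye(4);T[:3,:3]=Rn.from_euler('xyz',s['tool_rot']).as_matrix();T[:3,3]=s['position']
    f['T']=T@f['T_tool_cam'];np.savez(f'pics/{name}.npz',**f);cv2.imwrite(f'pics/{name}.png',f['color'][:,:,::-1]);return s,f
E
python3 - <<'E'
from h import *
from workcell import bot
s,f=wrist(bot,'w1');print(f['T_tool_cam'].round(3).tolist(),f['K'][0])
E
```

```text
[[-0.001, -0.959, -0.282, 0.072], [1.0, -0.001, -0.001, 0.0], [0.001, -0.282, 0.959, -0.143], [0.0, 0.0, 0.0, 1.0]] [267.21702552   0.         251.92745987]
```

View pics/w1.png

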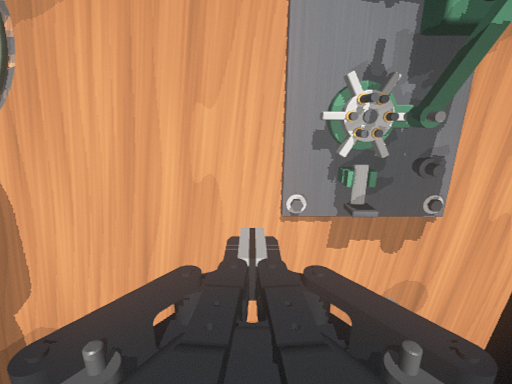

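```bash
python3 - <<'E'
from h import *
f=np.load('pics/w1.npz');K,T=f['K'],f['T'];P=cloud(f,T);c=f['color']
cv2.imwrite('pics/w1c.png',cv2.resize(c[60:225,295:475,::-1],None,fx=3.6,fy=3.6,interpolation=2))
h=cast(K,T,[371,117],.055)[0];print('hub',h)
for n,p,z in [('arm180 tip',(324,116),.047),('tab top L',(345,207),.071),('tab top R',(377,207),.071),('plate corner -x-y',(283,216),.012),('plate corner +x-y',(443,217),.012)]:
    print(n,cast(K,T,p,z)[0].round(4),P[p[1],p[0]].round(4))
th=np.radians(7);R=np.array([[np.cos(th),-np.sin(th)],[np.sin(th),np.cos(th)]])
Q=(P[...,:2]-[.591,-.032])@R
r=np.hypot(Q[...,0],Q[...,1]);m=(r<.036)&(P[...,2]>.052)&(P[...,2]<.098)
n,l,st,ce=cv2.connectedComponentsWithStats(m.astype(np.uint8))
for i in range(1,n):
    if st[i,4]>3:
        k=l==i;j=k&(P[...,2]>np.percentile(P[k][:,2],70));q=Q[j].mean(0);print(ce[i].round(),st[i,4],'top z',P[j][:,2].mean().round(3),q.round(4),np.degrees(np.arctan2(q[1],q[0])).round())
E
```

```text
hub [ 0.58760046 -0.03203107  0.055     ]
arm180 tip [ 0.5358 -0.0379  0.047 ] [ 0.5356 -0.0379  0.0477]
tab top L [ 0.5765 -0.1385  0.071 ] [ 0.5867 -0.1458  0.0463]
tab top R [ 0.6147 -0.1334  0.071 ] [ 0.6468 -0.15    0.0113]
plate corner -x-y [ 0.5148 -0.1814  0.012 ] [ 5.169e-01 -1.856e-01  4.000e-04]
plate corner +x-y [ 0.7456 -0.1521  0.012 ] [ 0.7546 -0.1552  0.0009]
[374.  98.] 226 top z 0.081 [-0.0142  0.0204] 125.0
[353. 116.] 69 top z 0.06 [-0.0255  0.0012] 177.0
[370. 113.] 14 top z 0.053 [-0.0041  0.0054] 127.0
[392. 116.] 93 top z 0.064 [0.0189 0.0014] 4.0
[404. 116.] 24 top z 0.093 [0.0149 0.0016] 6.0
[366. 118.] 4 top z 0.053 [-0.0079 -0.0019] -166.0
[362. 133.] 93 top z 0.068 [-0.0143 -0.0177] -129.0
[378. 133.] 57 top z 0.056 [ 0.0082 -0.0176] -65.0
```

View pics/w1c.png

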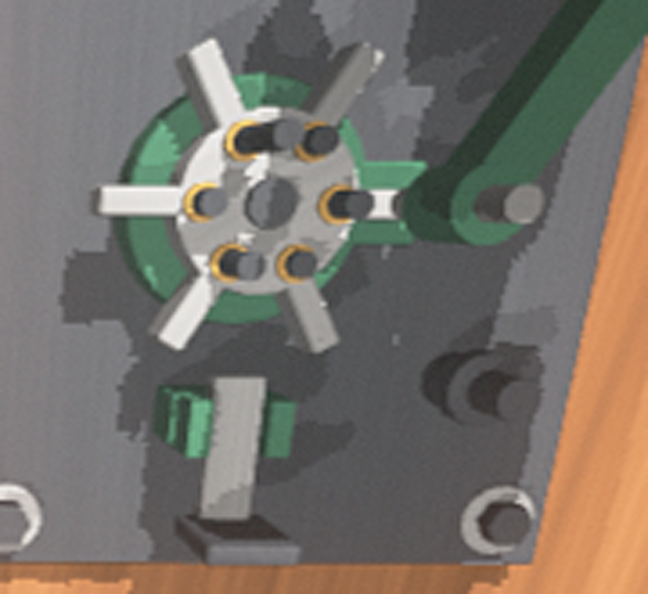

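The wrist view confirms the tall screw (top z 81 mm) on the 120° arm, so it takes exactly 4 clicks. Fitting_c is at about press (70,−45). I'm using turret axis (0.589,−0.032) and yaw 7°. I'm descending to press (−80,+21) at z 37 mm.

carry_out([
  [18.3,11.8,32,0,0,0.12,255],
  [18.3,11.8,32,0,0,0,255],
  [18.3,11.8,32,0,0,0,255],
  [18.3,11.8,32,0,0,0,255],
  [18.3,11.8,32,0,0,0,255],
])

```text
clock: 1.73
position: [0.5064, -0.0285, 0.0696]
tool_rot: [-3.141, 0.0, 1.678]
force: [1.1, -0.5, 0.3]
grip_width: 0.0001
```

carry_out([
  [0,0,20,0,0,0,255],
  [0,0,14.5,0,0,0,255],
  [0,0,0,0,0,0,255],
])

```text
clock: 1.98
position: [0.5047, -0.0288, 0.034]
tool_rot: [-3.137, -0.0, 1.68]
force: [-0.4, 0.3, -0.6]
grip_width: -0.0004
```

```bash
python3 - <<'E'
from h import *
from workcell import bot
s,f=wrist(bot,'w2');p=s['position'];print(p,s['tool_rot'],s['force'])
th=np.radians(7);R=np.array([[np.cos(th),-np.sin(th)],[np.sin(th),np.cos(th)]])
print('press',(p[:2]-[.589,-.032])@R)
E
```

```text
[ 0.50469479 -0.02876885  0.03404534] [-3.13690845e+00 -2.85129365e-04  1.67979071e+00] [-0.43301059  0.3142608  -0.61312845]
press [-0.08328303  0.01348128]
```

View pics/w2.png

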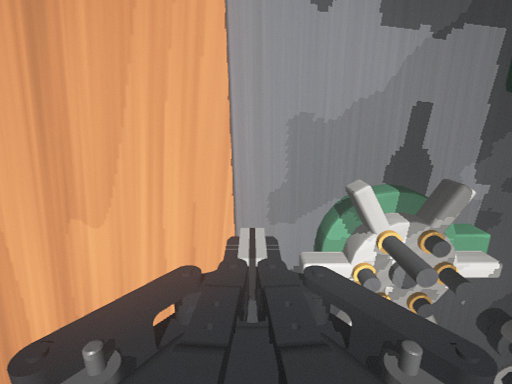

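The finger is level with the gap between the 120° and 180° arms; the 180° arm's tip is at pixel (302,262). I'll enter the gap and sweep −y for the first click.

carry_out([
  [8,0,-2,0,0,0.1,255],
  [0,11,0,0,0,0,255],
  [0,11,0,0,0,0,255],
  [0,10,0,0,0,0,255],
  [0,0,0,0,0,0,255],
])

```text
clock: 2.45
position: [0.5397, -0.0169, 0.0405]
tool_rot: [3.138, -0.0, 1.668]
force: [-0.3, -0.0, 0.4]
grip_width: 0.0002
```

carry_out([
  [-8,0,0,0,0,0,255],
  [-8,0,0,0,0,0,255],
  [-8,0,0,0,0,0,255],
  [-8,0,0,0,0,0,255],
  [-8,0,0,0,0,0,255],
])

```text
clock: 2.87
position: [0.5412, -0.0587, 0.0389]
tool_rot: [-3.141, 0.0, 1.669]
force: [-0.0, 0.5, 0.1]
grip_width: 0.0
```

carry_out([
  [0,0,0,0,0,0,255],
  [0,0,0,0,0,0,255],
])

```text
clock: 3.03
position: [0.5413, -0.0579, 0.0387]
tool_rot: [-3.141, 0.0, 1.668]
force: [0.8, 1.0, 0.9]
grip_width: 0.0002
```

```bash
cat >> h.py <<'E'
th=np.radians(7);Rp=np.array([[np.cos(th),-np.sin(th)],[np.sin(th),np.cos(th)]])
def state(bot,name):
    s,f=wrist(bot,name);p=s['position'];print('press',((p[:2]-[.589,-.032])@Rp).round(4),p[2].round(4),'yaw',np.degrees(s['tool_rot'][2]).round(1),s['force'].round(1),s['clock'])
    P=cloud(f,f['T']);Q=(P[...,:2]-[.589,-.032])@Rp;r=np.hypot(Q[...,0],Q[...,1])
    m=(r<.04)&(P[...,2]>.0725)&(P[...,2]<.084)
    if m.sum()>3:
        q=np.median(Q[m],0);print('tall',m.sum(),q.round(4),np.degrees(np.arctan2(q[1],q[0])).round())
E
python3 - <<'E'
from h import *
from workcell import bot
state(bot,'w3')
E
```

```text
press [-0.0505 -0.0199] 0.0387 yaw 95.6 [0.8 1.  0.9] 3.0333
tall 613 [-0.0238  0.0023] 175.0
```

View pics/w3.png

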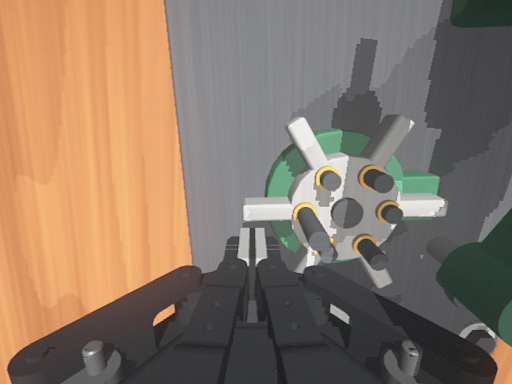

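The first click worked: the tall screw is now at 180° (base at pixel ~(305,212)) and nothing is in contact. I'll repeat: out, back, in, sweep.

carry_out([
  [0,-15,0,0,0,-0.2,255],
  [0,-15,1,0,0,0,255],
  [20,0,0,0,0,0,255],
  [21,0,0,0,0,0,255],
  [0,0,0,0,0,0,255],
])

```text
clock: 3.5
position: [0.5064, -0.0153, 0.038]
tool_rot: [3.141, -0.002, 1.695]
force: [0.4, 1.5, -0.4]
grip_width: 0.0005
```

carry_out([
  [0,15,0,0,0,0,255],
  [0,15,0,0,0,0,255],
  [0,0,0,0,0,0,255],
  [-8,0,0,0,0,0,255],
  [-8,0,0,0,0,0,255],
])

```text
clock: 3.92
position: [0.5382, -0.0318, 0.0377]
tool_rot: [-3.142, -0.001, 1.692]
force: [0.6, 2.6, -0.2]
grip_width: 0.0
```

carry_out([
  [-8,0,0,0,0,0,255],
  [-8,0,0,0,0,0,255],
  [-9,0,0,0,0,0,255],
  [0,0,0,0,0,0,255],
  [0,0,0,0,0,0,255],
])

```text
clock: 4.33
position: [0.5412, -0.0578, 0.0377]
tool_rot: [-3.141, 0.0, 1.689]
force: [0.2, 1.5, 0.3]
grip_width: 0.0001
```

```bash
python3 - <<'E'
from h import *
from workcell import bot
state(bot,'w4')
E
```

```text
press [-0.0506 -0.0197] 0.0377 yaw 96.8 [0.2 1.5 0.3] 4.3333
tall 290 [-0.0134 -0.0131] -136.0
```

carry_out([
  [0,-15,0,0,0,0,255],
  [0,-15,0,0,0,0,255],
  [20,0,0,0,0,0,255],
  [21,0,0,0,0,0,255],
  [0,0,0,0,0,0,255],
])

```text
clock: 4.8
position: [0.5064, -0.0153, 0.0381]
tool_rot: [3.141, -0.002, 1.695]
force: [0.2, 1.5, 0.3]
grip_width: -0.0001
```

```bash
python3 - <<'E'
from h import *
from workcell import bot
state(bot,'w5')
E
```

```text
press [-0.08    0.0267] 0.0381 yaw 97.1 [0.2 1.5 0.3] 4.8
```

View pics/w5.png

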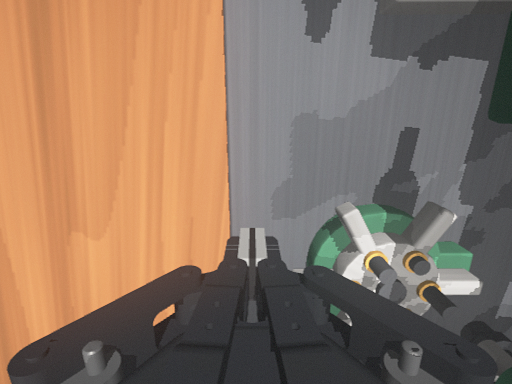

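The arms are back at their rest angles (120° arm tip at (345,210)), so the second click has seated. Now the third.

carry_out([
  [0,15,0,0,0,0,255],
  [0,15,0,0,0,0,255],
  [0,0,0,0,0,0,255],
  [-8,0,0,0,0,0,255],
  [-8,0,0,0,0,0,255],
])

```text
clock: 5.27
position: [0.5382, -0.0322, 0.0377]
tool_rot: [-3.142, -0.0, 1.692]
force: [0.4, 3.4, 0.5]
grip_width: -0.0
```

carry_out([
  [-8,0,0,0,0,0,255],
  [-8,0,0,0,0,0,255],
  [-9,0,0,0,0,0,255],
  [0,0,0,0,0,0,255],
  [0,0,0,0,0,0,255],
])

```text
clock: 5.68
position: [0.5412, -0.0577, 0.0378]
tool_rot: [-3.141, 0.0, 1.689]
force: [-0.4, 0.1, 0.1]
grip_width: 0.0
```

carry_out([
  [0,-15,0,0,0,0,255],
  [0,-15,0,0,0,0,255],
  [-20,0,0,0,0,0,255],
  [-20,0,0,0,0,0,255],
  [0,0,0,0,0,0,255],
])

```text
clock: 6.1
position: [0.5163, -0.1035, 0.0378]
tool_rot: [-3.141, 0.002, 1.688]
force: [-0.6, -1.2, 0.0]
grip_width: 0.0
```

```bash
python3 - <<'E'
from h import *
from workcell import bot
state(bot,'w6')
E
```

```text
press [-0.0809 -0.0621] 0.0378 yaw 96.7 [-0.6 -1.2  0. ] 6.1
tall 826 [ 0.0081 -0.017 ] -64.0
```

View pics/w6.png

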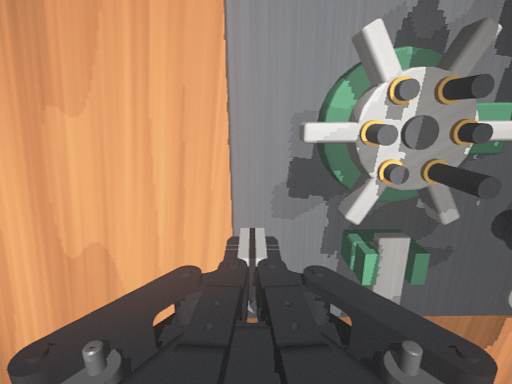

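The tall screw is now at 300° (base at pixel (433,171)), one click short. I'll do the last click with the same stroke, slightly gentler.

carry_out([
  [28,0,0,0,0,0,255],
  [28,0,0,0,0,0,255],
  [25,0,0,0,0,0,255],
  [0,15,0,0,0,0,255],
  [0,15,0,0,0,0,255],
])

```text
clock: 6.57
position: [0.5363, -0.0132, 0.038]
tool_rot: [-3.141, -0.001, 1.694]
force: [0.5, -1.2, 0.1]
grip_width: 0.0002
```

carry_out([
  [0,0,0,0,0,0,255],
  [-8,0,0,0,0,0,255],
  [-8,0,0,0,0,0,255],
  [-8,0,0,0,0,0,255],
  [-6,0,0,0,0,0,255],
])

```text
clock: 6.98
position: [0.5396, -0.0475, 0.0378]
tool_rot: [-3.141, 0.0, 1.689]
force: [0.5, -1.0, 0.1]
grip_width: -0.0001
```

carry_out([
  [-6,0,0,0,0,0,255],
  [-5,0,0,0,0,0,255],
  [0,0,0,0,0,0,255],
  [0,0,0,0,0,0,255],
  [0,0,0,0,0,0,255],
])

```text
clock: 7.4
position: [0.5413, -0.0565, 0.0378]
tool_rot: [-3.142, -0.0, 1.691]
force: [-0.0, 0.2, 0.3]
grip_width: 0.0001
```

carry_out([
  [0,-15,0,0,0,0,255],
  [0,-15,0,0,0,0,255],
  [-20,0,0,0,0,0,255],
  [-20,0,0,0,0,0,255],
  [0,0,0,0,0,0,255],
])

```text
clock: 7.82
position: [0.5164, -0.1034, 0.0378]
tool_rot: [-3.141, 0.002, 1.688]
force: [0.0, -0.4, -0.1]
grip_width: -0.0001
```

```bash
python3 - <<'E'
from h import *
from workcell import bot
state(bot,'w7')
E
```

```text
press [-0.0808 -0.0621] 0.0378 yaw 96.7 [ 0.  -0.4 -0.1] 7.8167
tall 264 [0.0176 0.0013] 4.0
```

View pics/w7.png

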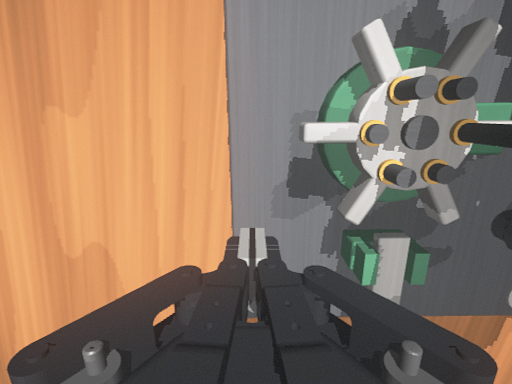

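The tall screw stands at 0° under the rod (base at (462,133)) and the arms are at rest. Next, the bolt: I'll go around outside to press (0,−152), z 48 mm.

carry_out([
  [-30,0,-5,0,0,0,255],
  [-30,0,-5,0,0,0,255],
  [-30,0,0,0,0,0,255],
  [0,27,0,0,0,0,255],
  [0,27,0,0,0,0,255],
])

```text
clock: 8.28
position: [0.5807, -0.1848, 0.0479]
tool_rot: [-3.141, 0.0, 1.687]
force: [0.2, 1.4, 0.5]
grip_width: 0.0001
```

carry_out([
  [0,27,0,0,0,0,255],
  [0,0,0,0,0,0,255],
  [0,0,0,0,0,0,255],
])

```text
clock: 8.53
position: [0.6085, -0.1778, 0.0474]
tool_rot: [3.141, -0.001, 1.693]
force: [-1.2, -0.1, -0.6]
grip_width: 0.0002
```

```bash
python3 - <<'E'
from h import *
from workcell import bot
state(bot,'w8')
E
```

```text
press [ 0.0016 -0.1471] 0.0474 yaw 97.0 [-1.2 -0.1 -0.6] 8.5333
```

View pics/w8.png

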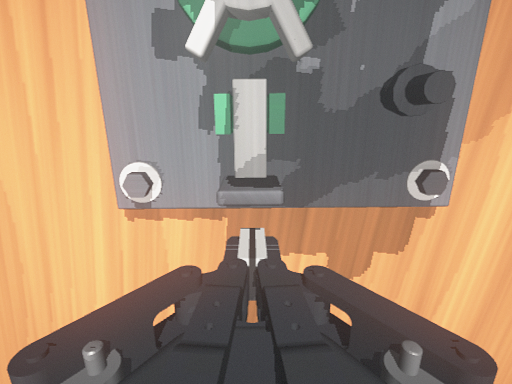

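The tab (pixels 218–283, row ~195) is centred ahead of the finger (252,230). I'm pushing +y.

carry_out([
  [8,0,0,0,0,0,255],
  [6,0,0,0,0,0,255],
  [4,0,0,0,0,0,255],
  [4,0,0,0,0,0,255],
  [4,0,0,0,0,0,255],
])

```text
clock: 9.0
position: [0.6042, -0.1537, 0.048]
tool_rot: [-3.141, 0.0, 1.691]
force: [-0.0, -2.0, 1.1]
grip_width: 0.0005
```

carry_out([
  [4,0,0,0,0,0,255],
  [4,0,0,0,0,0,255],
  [3,0,0,0,0,0,255],
  [0,0,0,0,0,0,255],
  [0,0,0,0,0,0,255],
])

```text
clock: 9.42
position: [0.6033, -0.1427, 0.0478]
tool_rot: [3.141, -0.0, 1.691]
force: [-0.4, -0.3, -0.4]
grip_width: -0.0001
```

```bash
python3 - <<'E'
from h import *
from workcell import bot
state(bot,'w9')
f=np.load('pics/w9.npz')
cv2.imwrite('pics/w9c.png',cv2.resize(f['color'][0:260,110:400,::-1],None,fx=2,fy=2))
E
```

```text
press [ 0.0007 -0.1116] 0.0478 yaw 96.9 [-0.4 -0.3 -0.4] 9.4167
tall 332 [ 0.0205 -0.002 ] -6.0
```

View pics/w9c.png

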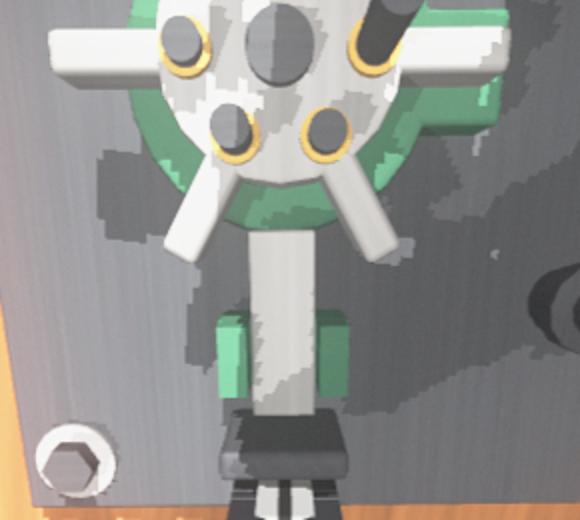

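The bolt is entering between the 240° and 300° arms, but the force isn't at the stop level yet. I'm pushing on until force builds up. That was my 12th picture, so I'll use numbers from here.

carry_out([
  [2,0,0,0,0,0,255],
  [2,0,0,0,0,0,255],
  [1,0,0,0,0,0,255],
  [0,0,0,0,0,0,255],
  [0,0,0,0,0,0,255],
])

```text
clock: 9.88
position: [0.6026, -0.1381, 0.0478]
tool_rot: [-3.142, 0.0, 1.691]
force: [0.7, -1.8, -0.8]
grip_width: -0.0001
```

carry_out([
  [2,0,0,0,0,0,255],
  [2,0,0,0,0,0,255],
  [1,0,0,0,0,0,255],
  [0,0,0,0,0,0,255],
  [0,0,0,0,0,0,255],
])

```text
clock: 10.3
position: [0.6024, -0.1378, 0.0479]
tool_rot: [3.141, 0.005, 1.687]
force: [6.8, -23.8, -6.4]
grip_width: -0.0
```

The finger has stalled against the stop (24 N, no further advance), so the bolt is home. I'm backing off and checking.

carry_out([
  [-5,0,0,0,0,0,255],
  [-15,0,0,0,0,0,255],
  [-25,0,0,0,0,0,255],
  [0,0,-20,0,0,0,255],
  [0,0,0,0,0,0,255],
])

```text
clock: 10.72
position: [0.6084, -0.1791, 0.0701]
tool_rot: [3.139, 0.001, 1.689]
force: [1.3, 1.5, 1.1]
grip_width: 0.0001
```

```bash
python3 - <<'E'
from h import *
from workcell import bot
state(bot,'w10')
for n in ['w8','w10']:
    f=np.load(f'pics/{n}.npz');P=cloud(f,f['T']);Q=(P[...,:2]-[.589,-.032])@Rp;z=P[...,2]
    m=(abs(Q[...,0])<.012)&(z>.066)&(z<.076)&(Q[...,1]<-.08)&(Q[...,1]>-.135)
    print(n,'tab top y',np.percentile(Q[m][:,1],[5,50,95]).round(4),m.sum())
    r=np.hypot(Q[...,0],Q[...,1]);a=np.degrees(np.arctan2(Q[...,1],Q[...,0]))
    for c in (-120,-60):
        k=(r>.04)&(r<.053)&(abs(z-.047)<.004)&(abs(a-c)<14);print(' arm',c,a[k].mean().round(1),k.sum())
E
```

```text
press [ 0.0013 -0.1484] 0.0701 yaw 96.7 [1.3 1.5 1.1] 10.7167
w8 tab top y [-0.1159 -0.1118 -0.1088] 900
 arm -120 -120.3 665
 arm -60 -60.2 670
w10 tab top y [-0.0952 -0.0911 -0.0876] 717
 arm -120 -120.4 485
 arm -60 -60.2 481
```

```bash
python3 -c "
from workcell import bot
print(bot.job_done())"
```

```text
the job is handed in; nothing more can be done
None
```

I turned the turret four clicks counter-clockwise, one finger stroke at a time, until the tallest screw stood under the stop rod. Then I pushed the slide bolt home, backed the finger off and handed the job in at about 11 s on the robot's clock. No verdict was reported.

**Last checks:**
- **Turret:** after the last click, the tall screw measured at about 0° under the rod. With the bolt in, two of the arms measured −120.4° and −60.2°, so the turret is in its click to within about 1°.
- **Slide bolt:** the finger stalled against the stop at about 24 N. The tab moved 20.7 mm, which fits a start at about 4 mm and the stop at 25 mm.
- **Robot:** the finger ended about 45 mm clear of the tab, with no significant force on it.

**Limits and disagreements:**
- The tab's measured position was about 2 mm off nominal both before and after the push, which is within the camera calibration.
- The tall-screw angles from the camera were up to 16° off (−136° for −120° after the second click), because the camera sees only part of the screw. I went by the arms' rest angles instead.
- I did not check the loose fittings and tools one by one, but the finger's path stayed clear of where I saw them.

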